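# Open the click-dial pick box

### The job

Unlock and open the cedar pick box: turn the black dial gently anticlockwise until it rests against its stop pin, then clockwise by exactly four clicks, counted by feel from the home notch beside the stop. Then take the brass ball and raise the glass lid to at least 60 degrees and leave it standing open. Do not lean on the stop pin, do not tug at the lid while it is locked, and leave the picks and other parts where they lie.

Things in the scene. Friction and masses are not known exactly. Their poses are not given: they have to be found in the camera images.
- cedar_box: fixed cedar box, 160 mm (x, front to back) by 260 mm (y) by 60 mm high; origin under its centre, x axis pointing to its back (hinge side), z up. All offsets below are in this frame. On its front stands the lock turret, a cedar block 86 x 90 mm, 77 mm high with a brass cover, centred at x -125, y -65 mm.
- knob_grip (a point): grip point on the vertical axis of the dial's black knob, 112 mm above the counter; axes as the box's. The knob is a plain round cylinder 38 mm across, without any mark, from 84 to 128 mm above the counter, on a brass flange 44 mm across at 79.5 to 84.5 mm. A steel lug on the flange reaches 35 mm from the axis, its top 85 mm above the counter.
- dial_foot (a point): dial axis at the brass cover, 77 mm above the counter. The dial clicks between sprung notches, unevenly spaced, 15 to 40 degrees apart. Leaving a notch takes 0.1 to 0.25 N m at the knob; this falls to zero about half way, then the dial pulls itself on into the next notch and settles there when let go. It holds in its notch by itself.
- gate_slot (a point): slot in the cover, on the box's side, where the lid's tongue rises. The dial starts in an unknown notch, one to three clicks clockwise (from above) of the home notch. Its lug meets the stop pin about 2 degrees anticlockwise of home. The fourth notch clockwise of home, and no other, frees the lid; two more notches lie beyond it.
- stop_pin: cushioned steel pin, 6 mm thick and 9 mm high, on the turret's brass cover 30 mm from the dial axis, top 86 mm above the counter; origin at its foot. The dial's lug meets it at the anticlockwise end; it gives 1 mm for 4 N, at most 5 mm. A light touch is enough: 0.3 to 0.35 N m at the knob (5 to 8 N on the pin) shows the stop; near 0.5 N m, at 14 N on the pin, it is strained.
- hasp: brass tongue 20 x 4 x 4 mm fixed to the lid's front edge, reaching under the dial's gate inside the turret's slot; origin at the middle of its underside. While locked the lid has only about 2 mm of play, then the tongue pulls on the gate; more than 6 N on it is forcing the lock.
- lid_pull (a point): centre of the brass ball pull, 20 mm across, on a stem 22 mm ahead of the lid's front edge, 64 mm above the counter with the lid shut; 182 mm from the hinge axis. It moves with the lid.
- lid_hinge (a point): point on the hinge line, level with the ball when shut (4 mm above the hinge axis), at the back of the box at x +80, y 0 mm; the axis runs along the box's y. Axes as the box's.
- glass_lid (a joint): angle of the glass lid (rad): 0 shut, grows as the front edge rises, 1.7 at its limit. The hinge is stiff (3 to 4 N at the ball to lift) and the lid, 0.3 kg with an 8 mm cedar frame, stays where it is left.
- pearl_pick_a: mother-of-pearl pick 24 x 34 x 4 mm lying inside the box, not to be disturbed; origin under its middle
- pearl_pick_b: second mother-of-pearl pick, the same size, inside the box, not to be disturbed; origin under its middle
- bone_pick: carved bone pick, the same size, inside the box, not to be disturbed; origin under its middle
- thumb_pick: silver thumb pick 26 x 12 x 17 mm; small loose item on the counter, not to be disturbed; origin under its middle
- pickup_cover: chrome pickup cover 38 x 70 x 20 mm, standing to the left of the ball pull beside the box's front; small loose item on the counter, not to be disturbed; origin under its middle
- tuning_machine: gold-plated tuning machine, about 34 x 42 mm, 34 mm high; small loose item on the counter, not to be disturbed; origin under its middle
- capo: black and silver capo, about 75 x 30 x 12 mm; small loose item on the counter, not to be disturbed; origin under its middle

How it is judged:
By the outcome, as a careful person would: the job done as asked, in the order asked, and still so for the second after the job is handed in, with the robot touching nothing.
It also fails if it takes over 72 s, if anything falls off the work surface, if the arm or the gripper's body presses on something with over 40 N, if the wrist force passes 120 N, or if a joint passes its speed limit or range.

### The arm

A 7-joint arm with a two-finger parallel gripper is mounted at the origin on the work surface. World frame = base frame: x ahead of the robot, y to its left, z up, the work surface at z = 0. Lengths are in m, angles in rad, forces in N, time in s.
With the tool pointing down it reaches from about 0.425 to 0.875 m from the base axis. Payload 4.7 kg.
Tool frame: the origin (TCP) lies where the fingers leave the gripper's body, on its centre line; the fingertips stand 70 mm ahead of it and the grasp point (between the pads) lies 51 mm ahead of it; z points along the fingers, y is the line along which they close (so a half turn about z gives the same grasp; the last joint's range is limited). The gripper opens to 87 mm and grips with 3 to 60 N. Pads are 19 mm wide; open, the fingers measure 117 mm over their backs; the gripper's body (75 mm by 190 mm) begins 51 mm behind the grasp point.
Start: joints at [-1.25, 0.321, -0.07, 1.45, 0.023, 1.371, -0.057], TCP at [0.196, 0.62, 0.292] pointing down, gripper open.
Joint ranges: [-2.86, 2.86], [-0.3, 2.09], [-1.38, 1.24], [0.06, 2.45], [-1.56, 4.7], [0.09, 2.05], [-2.69, 2.69]. Speed limits (rad/s): [2.57, 2.57, 3.14, 3.14, 3.14, 3.14, 3.14].

### API

Orientations are given as a rotation vector (axis times angle).
In Python, from bench import ctrl gives the robot as it stands.
- The arm moves only by the tool drive_tool, never from a script. Its argument "motion" is a list of rows, each a list of 3 entries, a list of its own where there are three numbers: the shift along the tool's x, y, z in cm, then the turn, a rotation vector about the tool's x, y, z in degrees, then the opening, from -1 (shut) to 1 (fully open). In form: [[[x, y, z], [ax, ay, az], claw], ...]. A call has 1 to 12 rows; each row shifts and turns the commanded pose from where the row before left it, along the tool's axes as they then stand; what a row does not reach is not made up. A row lasts 1/8 s, in which the tool goes at most 62.5 mm and 10.7 degrees, less where a joint would pass 70% of its speed; a pose out of reach is approached as far as the arm can. A call with a gripper value outside its range is refused whole. The fingers move at their own pace and stop on an object; "force" is the grip in N (left out, the last holds). Time passes only in rows, so rows that do not move let the fingers close. It gives the time, the measured TCP pose, the force, the opening and the grip force at its end, in the units of the state.
- ctrl.get_state(): the state, without advancing time (a new reading comes with each control period).
- ctrl.get_image(name): name is "scene" or "top" or "wrist"; returns the picture (480x640x3 uint8, red, green, blue); there is no depth.
- ctrl.calibration(name): a dict with "K" (3x3 intrinsics, pixels), "distortion" ([k1, k2, p1, p2, k3] as OpenCV has them; the pictures are not rectified), "origin" and "attitude" of the camera in the world; the wrist camera has in their place "tool_from_camera" (4x4, takes a point from camera to tool coordinates, whose origin is the TCP and whose axes are the flange's). Camera axes: x right, y up, looking along -z (the intrinsics and any distortion apply to the point x, -y, -z); pixel columns grow to the right and rows downward; lengths in m; the calibration is good to about 2 mm. A picture is of the moment at which its call begins: read the wrist's pose just before it. calibration takes no time and is no camera call.
- ctrl.close_job(): hands the job in; it is judged then, once.
The state is a dict: "time": time; "joint_positions": joint angles; "qd": joint speeds; "joint_torque": joint torques, N m; "position": TCP position; "tool_rot": TCP orientation; "ft_force": force on the tool from outside, world axes, zero at the start; "torque": the same for the moment, N m; "grip_width": opening from 0.0 (shut) to 1.0 (fully open); "grip_force": force on a finger pad.
Only numpy, scipy, OpenCV 4.12 (cv2) and the standard library are available. Lean on these libraries where they do the work, as an engineer would, in place of code of your own. Each camera call takes 0.05 s, during which the arm holds its last target. There are 200 camera calls.

## Working session

There is one attempt and no reset: what is moved stays moved. The work goes in short steps, Python scripts to look and compute and a tool call to move; the robot and the scene stay as the last step left them, time stands still between calls to the robot, and variables do not carry over. Pictures are saved under pics/ and viewed, at most 10 in all, crops included, and the job is handed in when it is done.

Besides the shell and the picture viewer there is one more tool, called after "Request:" as name(argument=value, ...), one argument or row to a line, values as JSON. drive_tool: Moves the arm, as the interface text tells. Its arguments: {"type":"object","properties":{"motion":{"type":"array","items":{"type":"array"}},"force":{"type":"number"}},"required":["motion"]}

```bash
mkdir -p pics
python3 - <<'E'
from bench import ctrl
import cv2
s=ctrl.get_state()
for k,v in s.items(): print(k,v)
for n in ["scene","top"]:
    im=ctrl.get_image(n); cv2.imwrite(f"pics/{n}0.png",im[:,:,::-1])
    print(ctrl.calibration(n))
print(ctrl.calibration("wrist"))
E
```

```text
time 0.0
joint_positions [-1.2499164   0.32179781 -0.07008947  1.45166898  0.02261371  1.3708241
 -0.05689061]
qd [-5.38712790e-04  1.13023743e-03 -6.26704452e-04  2.19112463e-04
 -7.34862489e-04  1.19320410e-04  8.12250335e-05]
joint_torque [ 7.05242583e-04 -4.91294432e+01 -4.03346876e-01 -3.12519479e+01
 -6.38628239e-02  4.38720058e-02  1.66864388e-04]
position [0.19620725 0.61923047 0.29118083]
tool_rot [-4.79900425e-01 -3.10453783e+00  2.98840114e-03]
ft_force [-0.13625714 -0.18040225  0.33014677]
torque [ 0.02665292 -0.06890504  0.01446952]
grip_force 0.0
grip_width 1.0002695749500852
{'K': array([[548.79654117,   0.        , 323.79136651],
       [  0.        , 548.79654117, 235.75753758],
       [  0.        ,   0.        ,   1.        ]]), 'distortion': array([0.03624651, 0.        , 0.        , 0.        , 0.        ]), 'origin': array([ 0.90987787, -0.54521482,  0.99331412]), 'attitude': array([0.58803294, 0.18535228, 0.60735113])}
{'K': array([[467.99515261,   0.        , 315.07464208],
       [  0.        , 467.99515261, 240.99458107],
       [  0.        ,   0.        ,   1.        ]]), 'distortion': array([-0.05923826,  0.        ,  0.        ,  0.        ,  0.        ]), 'origin': array([ 0.40002386, -0.03843335,  1.07477746]), 'attitude': array([ 0.11375709, -0.11647956, -1.58620863])}
{'K': array([[420.31398975,   0.        , 322.47907681],
       [  0.        , 420.31398975, 243.81916603],
       [  0.        ,   0.        ,   1.        ]]), 'distortion': array([-0.07548063,  0.        ,  0.        ,  0.        ,  0.        ]), 'tool_from_camera': array([[-3.29824046e-04,  9.64861195e-01,  2.62759900e-01,
         7.19554707e-02],
       [ 9.99999941e-01,  3.42787645e-04, -3.49547371e-06,
        -4.14010305e-04],
       [-9.34434942e-05,  2.62759883e-01, -9.64861252e-01,
        -9.25346958e-02],
       [ 0.00000000e+00,  0.00000000e+00,  0.00000000e+00,
         1.00000000e+00]])}
```

View pics/scene0.png

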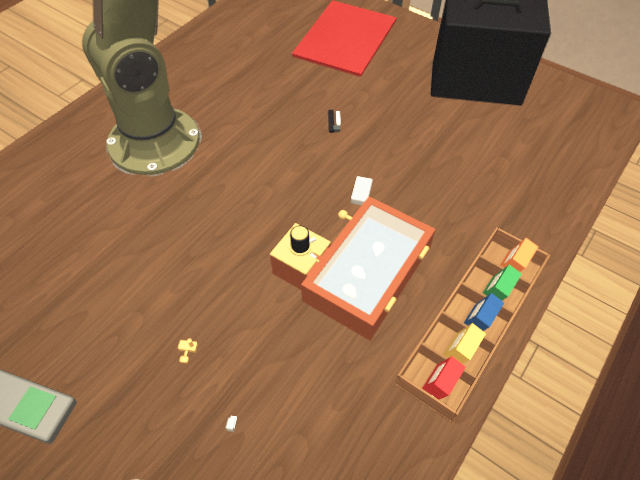

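View pics/top0.png

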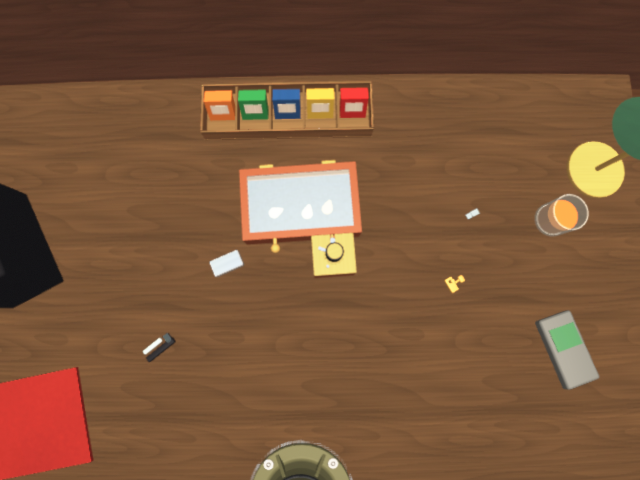

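The overviews show the box in the middle, with the turret at its robot-side front. The dial is near (300,238) in scene and (334,251) in top, and the ball near (344,214) and (276,247). Next I'll enlarge both.

Run:
```python
import cv2
a=cv2.imread("pics/scene0.png")[165:345,255:455]; cv2.imwrite("pics/scene_c.png",cv2.resize(a,None,fx=3.3,fy=3.3,interpolation=cv2.INTER_CUBIC))
a=cv2.imread("pics/top0.png")[150:290,195:375]; cv2.imwrite("pics/top_c.png",cv2.resize(a,None,fx=4,fy=4,interpolation=cv2.INTER_CUBIC))
```

```text
(no output)
```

View pics/scene_c.png

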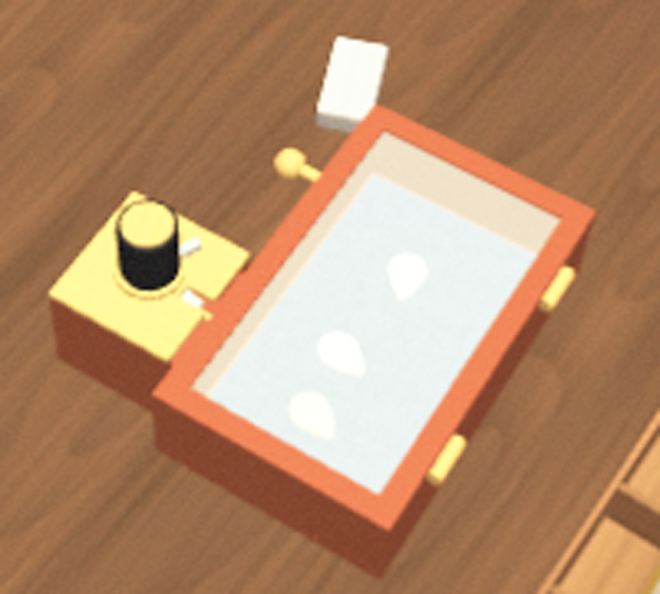

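View pics/top_c.png

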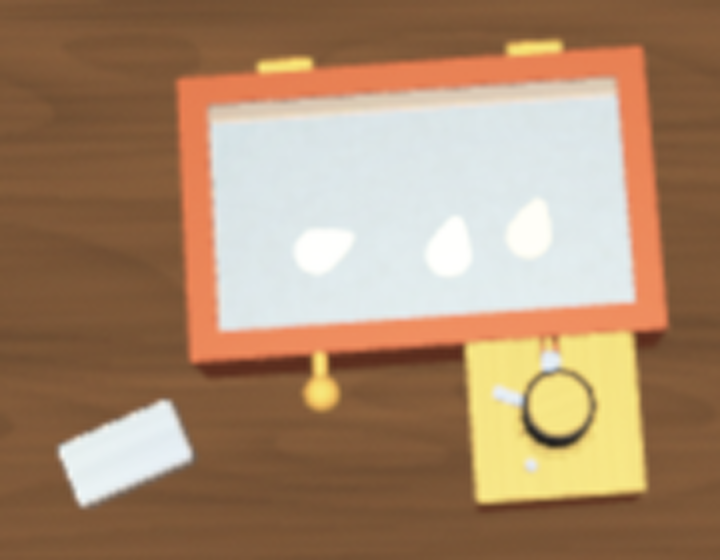

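The crops give me the four lid corners, turret front corners, knob top, ball, lug (about (502,395) in the top crop) and pin (about (531,464)). The lug points left and the pin sits front-left, so it's a short anticlockwise turn to the stop.

```bash
cat > h.py <<'E'
from bench import ctrl
import numpy as np, cv2
from scipy.spatial.transform import Rotation as R
from scipy.optimize import least_squares
F=np.diag([1,-1,-1.])
def proj(name,P,T=None):
    c=ctrl.calibration(name)
    if T is None: A=R.from_rotvec(c["attitude"]).as_matrix();o=c["origin"]
    else: A,o=T
    M=(F@A.T); return cv2.projectPoints(np.atleast_2d(P).astype(float),cv2.Rodrigues(M)[0],-M@o,c["K"],c["distortion"])[0][:,0]
E
python3 - <<'E'
from h import *
pts=lambda y:np.array([[-80,130,68],[80,130,68],[80,-130,68],[-80,-130,68],[-168,-20,77],[-168,-110,77],[-125,-65,128],[-102,y*1000,64]])/1000
sc=np.array([[380,106],[595,213],[388,527],[157,395],[135,193],[52,295],[150,223],[290,163]])/3.3+[255,165]-.35
tp=np.array([[194,362],[180,80],[643,47],[666,330],[477,503],[645,490],[558,403],[321,394]])/4+[195,150]-.4
def res(p,names=("scene","top")):
    W=pts(p[3])@R.from_euler('z',p[2]).as_matrix().T+[p[0],p[1],0]
    return np.concatenate([(proj(n,W)-{"scene":sc,"top":tp}[n]).ravel() for n in names])
for nm in (("scene",),("top",),("scene","top")):
    r=least_squares(res,[.5,0,0,.05],args=(nm,)); print(nm,r.x.round(4),np.abs(r.fun).max().round(2)); 
print(r.fun.reshape(-1,2).round(1).tolist())
W=pts(r.x[3])@R.from_euler('z',r.x[2]).as_matrix().T+[r.x[0],r.x[1],0]
print(W[6:].round(4)); print(R.from_rotvec(ctrl.get_state()["tool_rot"]).as_matrix().round(3))
E
```

```text
('scene',) [ 0.6416 -0.0058  0.0525  0.06  ] 1.01
('top',) [ 0.6399 -0.0092  0.0511  0.0609] 0.64
('scene', 'top') [ 0.6409 -0.0075  0.052   0.0604] 1.83
[[-1.6, -0.4], [0.2, 0.1], [-0.0, 1.4], [-1.8, 0.1], [-0.5, -0.1], [-1.1, -0.3], [-1.0, 0.9], [-0.1, 0.7], [-1.4, -0.5], [-1.2, -0.7], [-0.8, -0.4], [-0.4, -0.8], [-0.6, -0.6], [-0.6, -0.3], [-0.4, -0.0], [-0.5, -0.5]]
[[ 0.5195 -0.0789  0.128 ]
 [ 0.5359  0.0475  0.064 ]]
[[-0.953  0.302 -0.   ]
 [ 0.302  0.953 -0.002]
 [-0.    -0.002 -1.   ]]
```

Request:
drive_tool(
  motion=[
    [[-3.7,-4.06,0.3],[0,0,0],1],
    [[-3.7,-4.06,0.3],[0,0,0],1],
    [[-3.7,-4.06,0.3],[0,0,0],1],
    [[-3.7,-4.06,0.3],[0,0,0],1],
    [[-3.7,-4.06,0.3],[0,0,0],1],
    [[-3.7,-4.06,0.3],[0,0,0],1],
    [[-3.7,-4.06,0.3],[0,0,0],1],
    [[-3.7,-4.06,0.3],[0,0,0],1],
    [[-3.7,-4.06,0.3],[0,0,0],1],
    [[-3.7,-4.06,0.3],[0,0,0],1],
    [[-3.7,-4.06,0.3],[0,0,0],1],
    [[-3.7,-4.06,0.3],[0,0,0],1],
  ],
)

```text
time: 1.6
position: [0.4727, 0.0194, 0.2561]
tool_rot: [0.48, 3.105, 0.001]
ft_force: [0.3, -0.0, -0.2]
grip_width: 1.0
grip_force: 0.0
```

Request:
drive_tool(
  motion=[
    [[-3.7,-4.06,0.3],[0,0,0],1],
    [[-3.7,-4.06,0.3],[0,0,0],1],
    [[0,0,0],[0,0,9.4],1],
    [[0,0,0],[0,0,9.4],1],
    [[0,0,0],[0,0,9.4],1],
    [[0,0,0],[0,0,9.4],1],
    [[0,0,0],[0,0,9.4],1],
    [[0,0,0],[0,0,9.4],1],
    [[0,0,0],[0,0,9.4],1],
    [[0,0,0],[0,0,9.4],1],
    [[0,0,0],[0,0,0],1],
  ],
)

```text
time: 2.98
position: [0.5182, -0.0786, 0.2499]
tool_rot: [-2.272, -2.169, 0.001]
ft_force: [-0.5, -0.6, 0.2]
grip_width: 0.999
grip_force: 0.0
```

Run:
```python
from h import *
s=ctrl.get_state(); print(s["time"],s["position"],s["joint_positions"].round(2),s["torque"],s["ft_force"])
M=R.from_rotvec(s["tool_rot"]).as_matrix(); print(M.round(3))
im=ctrl.get_image("wrist"); cv2.imwrite("pics/w1.png",im[:,:,::-1])
X=ctrl.calibration("wrist")["tool_from_camera"]; T=(M@X[:3,:3], M@X[:3,3]+s["position"])
P=np.array([[.5195,-.0789,.128],[.5195,-.0789,.0845],[.5359,.0475,.064]])
print(proj("wrist",P,T).round(1))
```

```text
2.975 [ 0.51824692 -0.07855397  0.24994467] [-0.6   0.08  0.74  1.84 -0.06  1.24  0.11] [-0.09505036  0.03941285 -0.01930502] [-0.48152437 -0.60315095  0.17940292]
[[ 0.047  0.999 -0.001]
 [ 0.999 -0.047  0.   ]
 [ 0.    -0.001 -1.   ]]
[[325.7 267.7]
 [325.2 246. ]
 [342.2  38.5]]
```

View pics/w1.png

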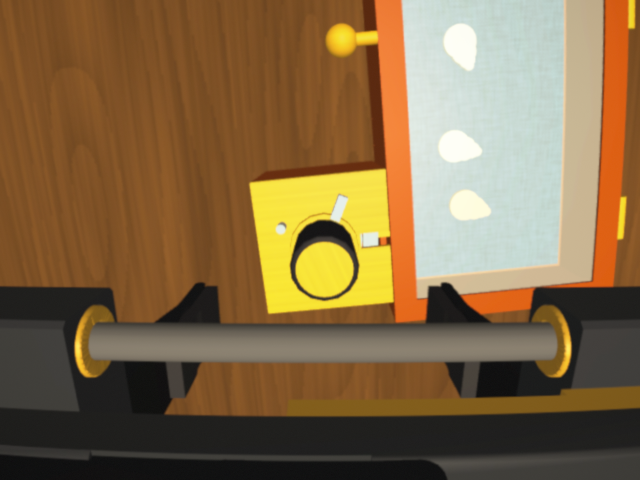

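The wrist view shows the knob top at (325,267), lug tip at (342,200), pin at (281,229) and ball at (341,40). The predictions match to within 2 px. Next I'll descend and grip the knob.

Request:
drive_tool(
  motion=[
    [[0,0.13,2.9],[0,0,0],1],
    [[0,0,2.9],[0,0,0],1],
    [[0,0,2.9],[0,0,0],1],
    [[0,0,0],[0,0,0],1],
    [[0,0,0],[0,0,0],-1],
    [[0,0,0],[0,0,0],-1],
    [[0,0,0],[0,0,0],-1],
    [[0,0,0],[0,0,0],-1],
    [[0,0,0],[0,0,0],-1],
    [[0,0,0],[0,0,0],-1],
  ],
  force=30,
)

```text
time: 4.28
position: [0.5193, -0.0787, 0.1633]
tool_rot: [-2.274, -2.166, 0.001]
ft_force: [-2.5, 0.8, 1.9]
grip_width: 0.425
grip_force: 30.0
```

```bash
cat > t.py <<'E'
from h import *
s=ctrl.get_state(); M=R.from_rotvec(s["tool_rot"]).as_matrix()
print("t%.2f ang %.2f tz %.3f j7 %.2f F"%(s["time"],np.degrees(np.arctan2(M[1,1],M[0,1])),s["torque"][2],s["joint_positions"][6]),s["ft_force"].round(1),"T",s["torque"].round(3),s["position"].round(4),round(s["grip_width"],3),round(s["grip_force"],1))
E
python3 t.py
```

```text
t4.28 ang -2.77 tz 0.003 j7 0.18 F [-2.5  0.8  1.9] T [0.014 0.329 0.003] [ 0.5193 -0.0787  0.1633] 0.425 30.0
```

Request:
drive_tool(
  motion=[
    [[0,0,0],[0,0,-4],-1],
    [[0,0,0],[0,0,0],-1],
  ],
)

```text
time: 4.53
position: [0.5193, -0.0786, 0.1633]
tool_rot: [-2.198, -2.243, 0.001]
ft_force: [-2.6, 0.9, 2.3]
grip_width: 0.429
grip_force: 30.0
```

```bash
python3 t.py
```

```text
t4.53 ang 1.17 tz -0.085 j7 0.25 F [-2.6  0.9  2.3] T [ 0.061  0.718 -0.085] [ 0.5193 -0.0786  0.1633] 0.429 30.0
```

Request:
drive_tool(
  motion=[
    [[0,0,0],[0,0,-4],-1],
    [[0,0,0],[0,0,0],-1],
  ],
)

```text
time: 4.78
position: [0.5193, -0.0787, 0.1633]
tool_rot: [-2.119, -2.318, 0.001]
ft_force: [-3.3, 0.3, 4.7]
grip_width: 0.428
grip_force: 30.0
```

```bash
python3 t.py
```

```text
t4.78 ang 5.12 tz -0.026 j7 0.32 F [-3.3  0.3  4.7] T [ 0.028  1.012 -0.026] [ 0.5193 -0.0787  0.1633] 0.428 30.0
```

Request:
drive_tool(
  motion=[
    [[0,0,0],[0,0,-4],-1],
    [[0,0,0],[0,0,0],-1],
  ],
)

```text
time: 5.03
position: [0.5192, -0.0787, 0.1633]
tool_rot: [-2.037, -2.39, 0.001]
ft_force: [-5.7, 0.8, 5.2]
grip_width: 0.431
grip_force: 30.0
```

```bash
python3 t.py
```

```text
t5.03 ang 9.10 tz 0.068 j7 0.38 F [-5.7  0.8  5.2] T [0.04  1.135 0.068] [ 0.5192 -0.0787  0.1633] 0.431 30.0
```

Request:
drive_tool(
  motion=[
    [[0,0,0],[0,0,-4],-1],
    [[0,0,0],[0,0,0],-1],
  ],
)

```text
time: 5.28
position: [0.5192, -0.0787, 0.1632]
tool_rot: [-1.952, -2.459, 0.001]
ft_force: [-5.8, -0.1, 5.9]
grip_width: 0.43
grip_force: 30.0
```

```bash
python3 t.py
```

```text
t5.28 ang 13.11 tz 0.112 j7 0.45 F [-5.8 -0.1  5.9] T [0.004 1.159 0.112] [ 0.5192 -0.0787  0.1632] 0.43 30.0
```

Request:
drive_tool(
  motion=[
    [[0,0,0],[0,0,-4],-1],
    [[0,0,0],[0,0,0],-1],
  ],
)

```text
time: 5.52
position: [0.5191, -0.0787, 0.1632]
tool_rot: [-1.866, -2.525, 0.001]
ft_force: [-4.8, 1.4, 6.3]
grip_width: 0.428
grip_force: 30.0
```

```bash
python3 t.py
```

```text
t5.53 ang 17.07 tz -0.043 j7 0.52 F [-4.8  1.4  6.3] T [ 0.048  1.237 -0.043] [ 0.5191 -0.0787  0.1632] 0.428 30.0
```

Request:
drive_tool(
  motion=[
    [[0,0,0],[0,0,-4],-1],
    [[0,0,0],[0,0,0],-1],
  ],
)

```text
time: 5.78
position: [0.5191, -0.0787, 0.1632]
tool_rot: [-1.777, -2.589, 0.001]
ft_force: [-4.9, 0.8, 5.9]
grip_width: 0.43
grip_force: 30.0
```

```bash
python3 t.py
```

```text
t5.78 ang 21.08 tz 0.026 j7 0.59 F [-4.9  0.8  5.9] T [0.013 1.194 0.026] [ 0.5191 -0.0787  0.1632] 0.43 30.0
```

Request:
drive_tool(
  motion=[
    [[0,0,0],[0,0,-4],-1],
    [[0,0,0],[0,0,0],-1],
  ],
)

```text
time: 6.02
position: [0.519, -0.0788, 0.1632]
tool_rot: [-1.685, -2.649, 0.001]
ft_force: [-5.8, 0.5, 5.6]
grip_width: 0.43
grip_force: 30.0
```

```bash
python3 t.py
```

```text
t6.03 ang 25.08 tz 0.039 j7 0.65 F [-5.8  0.5  5.6] T [0.041 1.255 0.039] [ 0.519  -0.0788  0.1632] 0.43 30.0
```

Request:
drive_tool(
  motion=[
    [[0,0,0],[0,0,-4],-1],
    [[0,0,0],[0,0,0],-1],
  ],
)

```text
time: 6.28
position: [0.519, -0.0788, 0.1632]
tool_rot: [-1.591, -2.707, 0.001]
ft_force: [-6.7, -0.1, 6.4]
grip_width: 0.429
grip_force: 30.0
```

```bash
python3 t.py
```

```text
t6.28 ang 29.09 tz 0.123 j7 0.72 F [-6.7 -0.1  6.4] T [0.047 1.267 0.123] [ 0.519  -0.0788  0.1632] 0.429 30.0
```

Request:
drive_tool(
  motion=[
    [[0,0,0],[0,0,-4],-1],
    [[0,0,0],[0,0,0],-1],
  ],
)

```text
time: 6.52
position: [0.5189, -0.0788, 0.1632]
tool_rot: [-1.495, -2.761, 0.001]
ft_force: [-5.6, -0.5, 5.7]
grip_width: 0.43
grip_force: 30.0
```

```bash
python3 t.py
```

```text
t6.53 ang 33.11 tz 0.121 j7 0.79 F [-5.6 -0.5  5.7] T [-0.023  1.28   0.121] [ 0.5189 -0.0788  0.1632] 0.43 30.0
```

Request:
drive_tool(
  motion=[
    [[0,0,0],[0,0,-4],-1],
    [[0,0,0],[0,0,0],-1],
  ],
)

```text
time: 6.78
position: [0.5189, -0.0788, 0.1632]
tool_rot: [-1.398, -2.811, 0.001]
ft_force: [-6.5, 0.1, 5.7]
grip_width: 0.429
grip_force: 30.0
```

```bash
python3 t.py
```

```text
t6.78 ang 37.12 tz 0.175 j7 0.86 F [-6.5  0.1  5.7] T [-0.009  1.326  0.175] [ 0.5189 -0.0788  0.1632] 0.429 30.0
```

Request:
drive_tool(
  motion=[
    [[0,0,0],[0,0,-4],-1],
    [[0,0,0],[0,0,0],-1],
  ],
)

```text
time: 7.02
position: [0.5189, -0.0789, 0.1632]
tool_rot: [-1.301, -2.857, 0.001]
ft_force: [-6.2, 0.5, 6.1]
grip_width: 0.43
grip_force: 30.0
```

```bash
python3 t.py
```

```text
t7.03 ang 41.04 tz -0.147 j7 0.93 F [-6.2  0.5  6.1] T [ 0.064  1.407 -0.147] [ 0.5189 -0.0789  0.1632] 0.43 30.0
```

Request:
drive_tool(
  motion=[
    [[0,0,0],[0,0,-4],-1],
    [[0,0,0],[0,0,0],-1],
  ],
)

```text
time: 7.28
position: [0.5188, -0.0789, 0.1632]
tool_rot: [-1.2, -2.901, 0.001]
ft_force: [-6.0, 0.4, 6.1]
grip_width: 0.429
grip_force: 30.0
```

```bash
python3 t.py
```

```text
t7.28 ang 45.05 tz -0.116 j7 0.99 F [-6.   0.4  6.1] T [-0.011  1.38  -0.116] [ 0.5188 -0.0789  0.1632] 0.429 30.0
```

Request:
drive_tool(
  motion=[
    [[0,0,0],[0,0,-4],-1],
    [[0,0,0],[0,0,0],-1],
  ],
)

```text
time: 7.52
position: [0.5188, -0.0789, 0.1632]
tool_rot: [-1.098, -2.941, 0.001]
ft_force: [-6.4, -0.4, 5.5]
grip_width: 0.431
grip_force: 30.0
```

```bash
python3 t.py
```

```text
t7.53 ang 49.06 tz -0.085 j7 1.06 F [-6.4 -0.4  5.5] T [-0.02   1.431 -0.085] [ 0.5188 -0.0789  0.1632] 0.431 30.0
```

Request:
drive_tool(
  motion=[
    [[0,0,0],[0,0,-3],-1],
    [[0,0,0],[0,0,0],-1],
  ],
)

```text
time: 7.78
position: [0.5188, -0.079, 0.1632]
tool_rot: [-1.02, -2.969, 0.001]
ft_force: [-5.6, 0.2, 7.3]
grip_width: 0.431
grip_force: 30.0
```

```bash
python3 t.py
```

```text
t7.78 ang 52.06 tz 0.030 j7 1.11 F [-5.6  0.2  7.3] T [0.01  1.427 0.03 ] [ 0.5188 -0.079   0.1632] 0.431 30.0
```

Request:
drive_tool(
  motion=[
    [[0,0,0],[0,0,-4],-1],
    [[0,0,0],[0,0,0],-1],
  ],
)

```text
time: 8.02
position: [0.5188, -0.079, 0.1632]
tool_rot: [-0.916, -3.003, 0.001]
ft_force: [-5.4, 1.1, 7.1]
grip_width: 0.427
grip_force: 30.0
```

```bash
python3 t.py
```

```text
t8.03 ang 56.08 tz 0.030 j7 1.18 F [-5.4  1.1  7.1] T [-0.036  1.445  0.03 ] [ 0.5188 -0.079   0.1632] 0.427 30.0
```

Request:
drive_tool(
  motion=[
    [[0,0,0],[0,0,-3],-1],
    [[0,0,0],[0,0,0],-1],
  ],
)

```text
time: 8.28
position: [0.5188, -0.079, 0.1633]
tool_rot: [-0.837, -3.026, 0.001]
ft_force: [-6.7, -0.5, 6.5]
grip_width: 0.431
grip_force: 30.0
```

```bash
python3 t.py
```

```text
t8.28 ang 59.08 tz 0.109 j7 1.23 F [-6.7 -0.5  6.5] T [-0.106  1.437  0.109] [ 0.5188 -0.079   0.1633] 0.431 30.0
```

Request:
drive_tool(
  motion=[
    [[0,0,0],[0,0,-2],-1],
    [[0,0,0],[0,0,0],-1],
  ],
)

```text
time: 8.52
position: [0.5187, -0.0791, 0.1632]
tool_rot: [-0.784, -3.04, 0.001]
ft_force: [-6.5, 0.8, 6.4]
grip_width: 0.431
grip_force: 30.0
```

```bash
python3 t.py
```

```text
t8.53 ang 61.07 tz 0.115 j7 1.27 F [-6.5  0.8  6.4] T [-0.03   1.406  0.115] [ 0.5187 -0.0791  0.1632] 0.431 30.0
```

Request:
drive_tool(
  motion=[
    [[0,0,0],[0,0,-1.5],-1],
    [[0,0,0],[0,0,0],-1],
  ],
)

```text
time: 8.78
position: [0.5187, -0.0791, 0.1632]
tool_rot: [-0.744, -3.05, 0.001]
ft_force: [-7.0, 0.5, 7.2]
grip_width: 0.432
grip_force: 30.0
```

```bash
python3 t.py
```

```text
t8.78 ang 62.58 tz 0.161 j7 1.29 F [-7.   0.5  7.2] T [-0.12   1.504  0.161] [ 0.5187 -0.0791  0.1632] 0.432 30.0
```

Not yet at the notch. I'll continue in small steps.

Request:
drive_tool(
  motion=[
    [[0,0,0],[0,0,-1.5],-1],
    [[0,0,0],[0,0,0],-1],
  ],
)

```text
time: 9.02
position: [0.5187, -0.0791, 0.1632]
tool_rot: [-0.704, -3.059, 0.001]
ft_force: [-6.6, -0.4, 7.0]
grip_width: 0.432
grip_force: 30.0
```

```bash
python3 t.py
```

```text
t9.03 ang 64.08 tz 0.164 j7 1.32 F [-6.6 -0.4  7. ] T [-0.116  1.466  0.164] [ 0.5187 -0.0791  0.1632] 0.432 30.0
```

Request:
drive_tool(
  motion=[
    [[0,0,0],[0,0,-1.5],-1],
    [[0,0,0],[0,0,0],-1],
  ],
)

```text
time: 9.28
position: [0.5187, -0.0791, 0.1632]
tool_rot: [-0.664, -3.068, 0.001]
ft_force: [-6.0, -0.8, 7.2]
grip_width: 0.431
grip_force: 30.0
```

```bash
python3 t.py
```

```text
t9.28 ang 65.58 tz 0.222 j7 1.34 F [-6.  -0.8  7.2] T [-0.046  1.43   0.222] [ 0.5187 -0.0791  0.1632] 0.431 30.0
```

Request:
drive_tool(
  motion=[
    [[0,0,0],[0,0,-1],-1],
    [[0,0,0],[0,0,0],-1],
  ],
)

```text
time: 9.52
position: [0.5187, -0.0791, 0.1632]
tool_rot: [-0.637, -3.074, 0.001]
ft_force: [-6.5, -0.5, 6.5]
grip_width: 0.432
grip_force: 30.0
```

```bash
python3 t.py
```

```text
t9.53 ang 66.58 tz 0.188 j7 1.36 F [-6.5 -0.5  6.5] T [-0.114  1.489  0.188] [ 0.5187 -0.0791  0.1632] 0.432 30.0
```

Request:
drive_tool(
  motion=[
    [[0,0,0],[0,0,-1],-1],
    [[0,0,0],[0,0,0],-1],
  ],
)

```text
time: 9.78
position: [0.5187, -0.0792, 0.1632]
tool_rot: [-0.61, -3.079, 0.001]
ft_force: [-6.5, -0.4, 7.5]
grip_width: 0.429
grip_force: 30.0
```

```bash
python3 t.py
```

```text
t9.78 ang 67.58 tz 0.189 j7 1.38 F [-6.5 -0.4  7.5] T [-0.132  1.493  0.189] [ 0.5187 -0.0792  0.1632] 0.429 30.0
```

Request:
drive_tool(
  motion=[
    [[0,0,0],[0,0,-1],-1],
    [[0,0,0],[0,0,0],-1],
  ],
)

```text
time: 10.02
position: [0.5187, -0.0792, 0.1632]
tool_rot: [-0.584, -3.084, 0.001]
ft_force: [-6.8, -0.4, 8.4]
grip_width: 0.428
grip_force: 30.0
```

```bash
python3 t.py
```

```text
t10.03 ang 68.56 tz 0.068 j7 1.40 F [-6.8 -0.4  8.4] T [-0.105  1.466  0.068] [ 0.5187 -0.0792  0.1632] 0.428 30.0
```

Request:
drive_tool(
  motion=[
    [[0,0,0],[0,0,-1],-1],
    [[0,0,0],[0,0,0],-1],
  ],
)

```text
time: 10.28
position: [0.5187, -0.0791, 0.1632]
tool_rot: [-0.558, -3.089, 0.001]
ft_force: [-6.5, -0.6, 7.2]
grip_width: 0.429
grip_force: 30.0
```

```bash
python3 t.py
```

```text
t10.28 ang 69.53 tz -0.060 j7 1.41 F [-6.5 -0.6  7.2] T [-0.079  1.455 -0.06 ] [ 0.5187 -0.0791  0.1632] 0.429 30.0
```

The third notch (home) is at about 69°, so the stop should be near 71°.

Request:
drive_tool(
  motion=[
    [[0,0,0],[0,0,-1],-1],
    [[0,0,0],[0,0,0],-1],
  ],
)

```text
time: 10.52
position: [0.5187, -0.0791, 0.1632]
tool_rot: [-0.531, -3.094, 0.0]
ft_force: [-6.9, 0.4, 6.8]
grip_width: 0.426
grip_force: 30.0
```

```bash
python3 t.py
```

```text
t10.53 ang 70.51 tz -0.136 j7 1.43 F [-6.9  0.4  6.8] T [-0.069  1.46  -0.136] [ 0.5187 -0.0791  0.1632] 0.426 30.0
```

Request:
drive_tool(
  motion=[
    [[0,0,0],[0,0,-1],-1],
    [[0,0,0],[0,0,0],-1],
  ],
)

```text
time: 10.78
position: [0.5187, -0.0792, 0.1633]
tool_rot: [-0.504, -3.098, 0.0]
ft_force: [-6.5, -0.1, 7.0]
grip_width: 0.436
grip_force: 30.0
```

```bash
python3 t.py
```

```text
t10.78 ang 71.51 tz -0.174 j7 1.45 F [-6.5 -0.1  7. ] T [-0.106  1.438 -0.174] [ 0.5187 -0.0792  0.1633] 0.436 30.0
```

Request:
drive_tool(
  motion=[
    [[0,0,0],[0,0,-0.7],-1],
    [[0,0,0],[0,0,0],-1],
  ],
)

```text
time: 11.02
position: [0.5187, -0.0791, 0.1632]
tool_rot: [-0.486, -3.101, 0.0]
ft_force: [-6.2, -0.7, 6.8]
grip_width: 0.427
grip_force: 30.0
```

```bash
python3 t.py
```

```text
t11.03 ang 72.20 tz -0.190 j7 1.46 F [-6.2 -0.7  6.8] T [-0.072  1.518 -0.19 ] [ 0.5187 -0.0791  0.1632] 0.427 30.0
```

Request:
drive_tool(
  motion=[
    [[0,0,0],[0,0,-0.7],-1],
    [[0,0,0],[0,0,0],-1],
  ],
)

```text
time: 11.28
position: [0.5187, -0.0791, 0.1632]
tool_rot: [-0.467, -3.104, 0.0]
ft_force: [-7.0, -0.4, 6.8]
grip_width: 0.428
grip_force: 30.0
```

```bash
python3 t.py
```

```text
t11.28 ang 72.90 tz -0.249 j7 1.47 F [-7.  -0.4  6.8] T [-0.078  1.484 -0.249] [ 0.5187 -0.0791  0.1632] 0.428 30.0
```

Request:
drive_tool(
  motion=[
    [[0,0,0],[0,0,-0.7],-1],
    [[0,0,0],[0,0,0],-1],
  ],
)

```text
time: 11.52
position: [0.5187, -0.0792, 0.1632]
tool_rot: [-0.448, -3.107, 0.0]
ft_force: [-6.6, -0.4, 6.9]
grip_width: 0.431
grip_force: 30.0
```

```bash
python3 t.py
```

```text
t11.53 ang 73.59 tz -0.236 j7 1.48 F [-6.6 -0.4  6.9] T [-0.098  1.509 -0.236] [ 0.5187 -0.0792  0.1632] 0.431 30.0
```

Request:
drive_tool(
  motion=[
    [[0,0,0],[0,0,-0.7],-1],
    [[0,0,0],[0,0,0],-1],
  ],
)

```text
time: 11.78
position: [0.5187, -0.0791, 0.1632]
tool_rot: [-0.429, -3.109, 0.0]
ft_force: [-6.8, 1.0, 7.3]
grip_width: 0.428
grip_force: 30.0
```

```bash
python3 t.py
```

```text
t11.78 ang 74.29 tz -0.250 j7 1.49 F [-6.8  1.   7.3] T [-0.147  1.483 -0.25 ] [ 0.5187 -0.0791  0.1632] 0.428 30.0
```

Request:
drive_tool(
  motion=[
    [[0,0,0],[0,0,-0.5],-1],
    [[0,0,0],[0,0,0],-1],
  ],
)

```text
time: 12.02
position: [0.5187, -0.0792, 0.1632]
tool_rot: [-0.416, -3.111, 0.0]
ft_force: [-6.9, 1.1, 7.1]
grip_width: 0.431
grip_force: 30.0
```

```bash
python3 t.py
```

```text
t12.03 ang 74.79 tz -0.323 j7 1.50 F [-6.9  1.1  7.1] T [-0.078  1.479 -0.323] [ 0.5187 -0.0792  0.1632] 0.431 30.0
```

Request:
drive_tool(
  motion=[
    [[0,0,0],[0,0,0],-1],
  ],
)

```text
time: 12.15
position: [0.5187, -0.0792, 0.1632]
tool_rot: [-0.416, -3.111, 0.0]
ft_force: [-7.1, 0.8, 7.1]
grip_width: 0.427
grip_force: 30.0
```

```bash
python3 t.py
```

```text
t12.15 ang 74.78 tz -0.253 j7 1.50 F [-7.1  0.8  7.1] T [-0.158  1.488 -0.253] [ 0.5187 -0.0792  0.1632] 0.427 30.0
```

Request:
drive_tool(
  motion=[
    [[0,0,0],[0,0,-0.4],-1],
    [[0,0,0],[0,0,0],-1],
  ],
)

```text
time: 12.4
position: [0.5187, -0.0791, 0.1632]
tool_rot: [-0.405, -3.113, 0.0]
ft_force: [-6.5, 1.4, 6.7]
grip_width: 0.43
grip_force: 30.0
```

```bash
python3 t.py
```

```text
t12.40 ang 75.18 tz -0.288 j7 1.51 F [-6.5  1.4  6.7] T [-0.078  1.484 -0.288] [ 0.5187 -0.0791  0.1632] 0.43 30.0
```

Request:
drive_tool(
  motion=[
    [[0,0,0],[0,0,-0.6],-1],
    [[0,0,0],[0,0,0],-1],
  ],
)

```text
time: 12.65
position: [0.5187, -0.0791, 0.1632]
tool_rot: [-0.389, -3.115, 0.0]
ft_force: [-6.5, -0.2, 7.4]
grip_width: 0.429
grip_force: 30.0
```

```bash
python3 t.py
```

```text
t12.65 ang 75.78 tz -0.402 j7 1.52 F [-6.5 -0.2  7.4] T [-0.137  1.492 -0.402] [ 0.5187 -0.0791  0.1632] 0.429 30.0
```

Request:
drive_tool(
  motion=[
    [[0,0,0],[0,0,0],-1],
  ],
)

```text
time: 12.78
position: [0.5187, -0.0792, 0.1632]
tool_rot: [-0.389, -3.115, 0.0]
ft_force: [-6.7, -0.2, 6.2]
grip_width: 0.431
grip_force: 30.0
```

```bash
python3 t.py
```

```text
t12.78 ang 75.77 tz -0.287 j7 1.52 F [-6.7 -0.2  6.2] T [-0.136  1.518 -0.287] [ 0.5187 -0.0792  0.1632] 0.431 30.0
```

Stop confirmed at about 0.33 N·m. Home is at 69°, and the notches clockwise of it sit near 40°, 16° and −3° (the start notch). Now I'll turn clockwise.

Request:
drive_tool(
  motion=[
    [[0,0,0],[0,0,10],-1],
    [[0,0,0],[0,0,10],-1],
    [[0,0,0],[0,0,10],-1],
    [[0,0,0],[0,0,10],-1],
    [[0,0,0],[0,0,10],-1],
    [[0,0,0],[0,0,10],-1],
    [[0,0,0],[0,0,10],-1],
    [[0,0,0],[0,0,4],-1],
    [[0,0,0],[0,0,0],-1],
  ],
)

```text
time: 13.9
position: [0.5193, -0.0786, 0.1633]
tool_rot: [-2.185, -2.255, 0.001]
ft_force: [-4.7, 0.8, 4.4]
grip_width: 0.433
grip_force: 30.0
```

```bash
python3 t.py
```

```text
t13.90 ang 1.81 tz -0.019 j7 0.26 F [-4.7  0.8  4.4] T [ 0.038  1.156 -0.019] [ 0.5193 -0.0786  0.1633] 0.433 30.0
```

Request:
drive_tool(
  motion=[
    [[0,0,0],[0,0,2],-1],
    [[0,0,0],[0,0,0],-1],
  ],
)

```text
time: 14.15
position: [0.5193, -0.0786, 0.1633]
tool_rot: [-2.224, -2.217, 0.001]
ft_force: [-4.8, 1.2, 4.6]
grip_width: 0.425
grip_force: 30.0
```

```bash
python3 t.py
```

```text
t14.15 ang -0.19 tz -0.082 j7 0.23 F [-4.8  1.2  4.6] T [ 0.043  1.159 -0.082] [ 0.5193 -0.0786  0.1633] 0.425 30.0
```

Request:
drive_tool(
  motion=[
    [[0,0,0],[0,0,2],-1],
    [[0,0,0],[0,0,0],-1],
  ],
)

```text
time: 14.4
position: [0.5194, -0.0787, 0.1633]
tool_rot: [-2.262, -2.178, 0.001]
ft_force: [-5.1, 0.0, 4.8]
grip_width: 0.429
grip_force: 30.0
```

```bash
python3 t.py
```

```text
t14.40 ang -2.16 tz -0.048 j7 0.19 F [-5.1  0.   4.8] T [ 0.053  1.138 -0.048] [ 0.5194 -0.0787  0.1633] 0.429 30.0
```

Request:
drive_tool(
  motion=[
    [[0,0,0],[0,0,2],-1],
    [[0,0,0],[0,0,0],-1],
  ],
)

```text
time: 14.65
position: [0.5194, -0.0787, 0.1633]
tool_rot: [-2.299, -2.139, 0.001]
ft_force: [-4.3, 0.5, 5.6]
grip_width: 0.428
grip_force: 30.0
```

```bash
python3 t.py
```

```text
t14.65 ang -4.13 tz 0.040 j7 0.16 F [-4.3  0.5  5.6] T [0.037 1.171 0.04 ] [ 0.5194 -0.0787  0.1633] 0.428 30.0
```

Request:
drive_tool(
  motion=[
    [[0,0,0],[0,0,2],-1],
    [[0,0,0],[0,0,0],-1],
  ],
)

```text
time: 14.9
position: [0.5194, -0.0787, 0.1632]
tool_rot: [-2.336, -2.099, 0.001]
ft_force: [-5.3, 0.5, 5.0]
grip_width: 0.425
grip_force: 30.0
```

```bash
python3 t.py
```

```text
t14.90 ang -6.13 tz 0.067 j7 0.12 F [-5.3  0.5  5. ] T [0.032 1.122 0.067] [ 0.5194 -0.0787  0.1632] 0.425 30.0
```

Request:
drive_tool(
  motion=[
    [[0,0,0],[0,0,2],-1],
    [[0,0,0],[0,0,0],-1],
  ],
)

```text
time: 15.15
position: [0.5195, -0.0786, 0.1633]
tool_rot: [-2.373, -2.058, 0.001]
ft_force: [-4.2, 0.7, 5.6]
grip_width: 0.43
grip_force: 30.0
```

```bash
python3 t.py
```

```text
t15.15 ang -8.14 tz 0.059 j7 0.09 F [-4.2  0.7  5.6] T [0.003 1.153 0.059] [ 0.5195 -0.0786  0.1633] 0.43 30.0
```

Third notch passed at about −3°, so nothing has slipped. Now the fourth.

Request:
drive_tool(
  motion=[
    [[0,0,0],[0,0,3],-1],
    [[0,0,0],[0,0,0],-1],
  ],
)

```text
time: 15.4
position: [0.5195, -0.0787, 0.1633]
tool_rot: [-2.426, -1.995, 0.001]
ft_force: [-4.2, 0.5, 5.5]
grip_width: 0.43
grip_force: 30.0
```

```bash
python3 t.py
```

```text
t15.40 ang -11.14 tz 0.024 j7 0.04 F [-4.2  0.5  5.5] T [-0.005  1.101  0.024] [ 0.5195 -0.0787  0.1633] 0.43 30.0
```

Request:
drive_tool(
  motion=[
    [[0,0,0],[0,0,3],-1],
    [[0,0,0],[0,0,0],-1],
  ],
)

```text
time: 15.65
position: [0.5195, -0.0787, 0.1632]
tool_rot: [-2.477, -1.931, 0.001]
ft_force: [-4.7, 0.9, 4.2]
grip_width: 0.427
grip_force: 30.0
```

```bash
python3 t.py
```

```text
t15.65 ang -14.11 tz -0.033 j7 -0.01 F [-4.7  0.9  4.2] T [-0.009  1.136 -0.033] [ 0.5195 -0.0787  0.1632] 0.427 30.0
```

Request:
drive_tool(
  motion=[
    [[0,0,0],[0,0,2],-1],
    [[0,0,0],[0,0,0],-1],
  ],
)

```text
time: 15.9
position: [0.5195, -0.0787, 0.1632]
tool_rot: [-2.51, -1.888, 0.001]
ft_force: [-4.7, 1.3, 4.5]
grip_width: 0.431
grip_force: 30.0
```

```bash
python3 t.py
```

```text
t15.90 ang -16.12 tz -0.109 j7 -0.04 F [-4.7  1.3  4.5] T [ 0.031  1.177 -0.109] [ 0.5195 -0.0787  0.1632] 0.431 30.0
```

Request:
drive_tool(
  motion=[
    [[0,0,0],[0,0,2],-1],
    [[0,0,0],[0,0,0],-1],
  ],
)

```text
time: 16.15
position: [0.5196, -0.0787, 0.1632]
tool_rot: [-2.543, -1.843, 0.0]
ft_force: [-4.6, 1.7, 5.4]
grip_width: 0.426
grip_force: 30.0
```

```bash
python3 t.py
```

```text
t16.15 ang -18.14 tz -0.073 j7 -0.08 F [-4.6  1.7  5.4] T [ 0.006  1.102 -0.073] [ 0.5196 -0.0787  0.1632] 0.426 30.0
```

Request:
drive_tool(
  motion=[
    [[0,0,0],[0,0,2],-1],
    [[0,0,0],[0,0,0],-1],
  ],
)

```text
time: 16.4
position: [0.5196, -0.0787, 0.1632]
tool_rot: [-2.575, -1.798, 0.001]
ft_force: [-5.0, 0.7, 5.0]
grip_width: 0.429
grip_force: 30.0
```

```bash
python3 t.py
```

```text
t16.40 ang -20.14 tz -0.045 j7 -0.11 F [-5.   0.7  5. ] T [ 0.033  1.155 -0.045] [ 0.5196 -0.0787  0.1632] 0.429 30.0
```

Request:
drive_tool(
  motion=[
    [[0,0,0],[0,0,2],-1],
    [[0,0,0],[0,0,0],-1],
  ],
)

```text
time: 16.65
position: [0.5196, -0.0787, 0.1633]
tool_rot: [-2.606, -1.754, 0.001]
ft_force: [-4.5, 0.5, 4.5]
grip_width: 0.428
grip_force: 30.0
```

```bash
python3 t.py
```

```text
t16.65 ang -22.11 tz 0.095 j7 -0.15 F [-4.5  0.5  4.5] T [0.008 1.194 0.095] [ 0.5196 -0.0787  0.1633] 0.428 30.0
```

The fourth notch was crossed at about −21°. I'll back off 1°, release, rise, and look.

Request:
drive_tool(
  motion=[
    [[0,0,0],[0,0,-1],-1],
    [[0,0,0],[0,0,0],-1],
    [[0,0,0],[0,0,0],0.4],
    [[0,0,0],[0,0,0],0.4],
    [[0,0,0],[0,0,0],0.4],
    [[0,0,0],[0,0,0],0.4],
    [[0,0,-2.9],[0,0,0],0.4],
    [[0,0,-2.9],[0,0,0],0.4],
    [[0,0,-2.9],[0,0,-8],0.4],
    [[0,0,0],[0,0,-10],0.4],
    [[0,0,0],[0,0,0],0.4],
  ],
)

```text
time: 18.02
position: [0.5199, -0.0787, 0.2505]
tool_rot: [2.28, 2.16, 0.001]
ft_force: [0.0, -0.8, -0.5]
grip_width: 0.699
grip_force: 0.0
```

```bash
python3 t.py
python3 - <<'E'
from h import *
s=ctrl.get_state(); M=R.from_rotvec(s["tool_rot"]).as_matrix()
im=ctrl.get_image("wrist"); cv2.imwrite("pics/w2.png",im[:,:,::-1])
X=ctrl.calibration("wrist")["tool_from_camera"]; T=(M@X[:3,:3], M@X[:3,3]+s["position"])
print(proj("wrist",[[.5195,-.0789,.128],[.5195,-.0789,.0845],[.5359,.0475,.064]],T).round(1)); print(M.round(4).tolist())
E
```

```text
t18.02 ang -3.09 tz -0.035 j7 0.11 F [ 0.  -0.8 -0.5] T [-0.104  0.042 -0.035] [ 0.5199 -0.0787  0.2505] 0.699 0.0
[[322.2 267.3]
 [322.1 245.8]
 [337.5  38.5]]
[[0.054, 0.9985, 0.0009], [0.9985, -0.054, 0.0004], [0.0004, 0.0008, -1.0]]
```

View pics/w2.png

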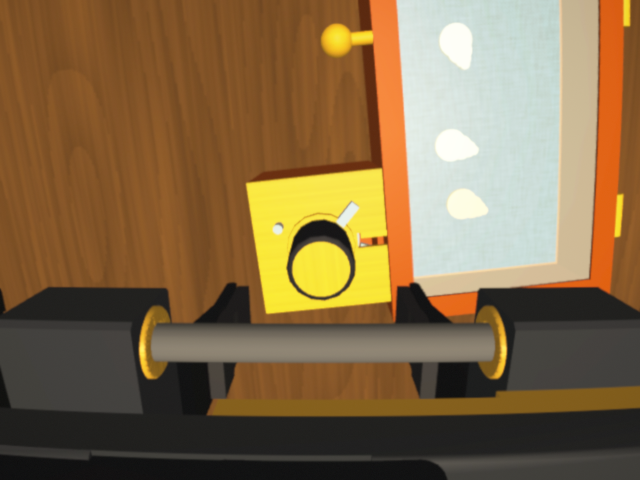

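Turned about 18° clockwise, the lug has left the gate: the slot and tongue now show at (372,241), and the ball is at (337,40). Moving over the ball.

Request:
drive_tool(
  motion=[
    [[4.23,0.31,0],[0,0,0],0.3],
    [[4.23,0.31,0],[0,0,0],0.3],
    [[4.23,0.31,0],[0,0,0],0.3],
    [[0,0,0],[0,0,10.5],0.3],
    [[0,0,0],[0,0,10.5],0.3],
    [[0,0,0],[0,0,10.5],0.3],
    [[0,0,0],[0,0,10.5],0.3],
    [[0,0,0],[0,0,10.5],0.3],
    [[0,0,0],[0,0,10.5],0.3],
    [[0,0,0],[0,0,10.5],0.3],
    [[0,0,0],[0,0,10.5],0.3],
    [[0,0,0],[0,0,0],0.3],
  ],
)

```text
time: 19.58
position: [0.5354, 0.0475, 0.2497]
tool_rot: [3.14, 0.082, -0.001]
ft_force: [-0.1, 0.7, 0.4]
grip_width: 0.649
grip_force: 0.0
```

```bash
python3 t.py
python3 - <<'E'
from h import *
s=ctrl.get_state(); M=R.from_rotvec(s["tool_rot"]).as_matrix(); print((M.T@(np.array([.5359,.0475,.123])-s["position"])*100).round(2))
th=np.radians(np.arange(0,81,5)); p=np.c_[-18.2*np.cos(th)+.4*np.sin(th),-(18.2*np.sin(th)+.4*np.cos(th))]
print(np.diff(p,axis=0).round(2).tolist())
E
```

```text
t19.57 ang -87.00 tz 0.039 j7 -1.57 F [-0.1  0.7  0.4] T [-0.061  0.169  0.039] [0.5354 0.0475 0.2497] 0.649 0.0
[ 0.06 -0.   12.67]
[[0.1, -1.58], [0.24, -1.57], [0.38, -1.54], [0.51, -1.5], [0.64, -1.45], [0.76, -1.39], [0.88, -1.32], [0.99, -1.24], [1.1, -1.15], [1.19, -1.05], [1.28, -0.94], [1.36, -0.82], [1.42, -0.7], [1.48, -0.58], [1.52, -0.44], [1.56, -0.31]]
```

Request:
drive_tool(
  motion=[
    [[0.06,0,4.2],[0,0,0],0.3],
    [[0,0,4.2],[0,0,0],0.3],
    [[0,0,2.8],[0,0,0],0.3],
    [[0,0,1.47],[0,0,0],0.3],
    [[0,0,0],[0,0,0],0.3],
    [[0,0,0],[0,0,0],-1],
    [[0,0,0],[0,0,0],-1],
    [[0,0,0],[0,0,0],-1],
    [[0,0,0],[0,0,0],-1],
    [[0,0,0],[0,0,0],-1],
    [[0,0,0],[0,0,0],-1],
  ],
  force=15,
)

```text
time: 20.95
position: [0.5364, 0.0468, 0.1238]
tool_rot: [3.14, 0.082, 0.001]
ft_force: [-0.3, -3.1, 1.6]
grip_width: 0.213
grip_force: 15.0
```

```bash
python3 t.py
```

```text
t20.95 ang -87.01 tz 0.008 j7 -1.46 F [-0.3 -3.1  1.6] T [-0.694  0.225  0.008] [0.5364 0.0468 0.1238] 0.213 15.0
```

Request:
drive_tool(
  motion=[
    [[0,0,-0.12],[0,0,0],-1],
    [[0,0,0],[0,0,0],-1],
  ],
)

```text
time: 21.2
position: [0.5364, 0.0469, 0.1246]
tool_rot: [3.139, 0.082, 0.001]
ft_force: [3.1, -4.1, -2.3]
grip_width: 0.212
grip_force: 15.0
```

```bash
python3 t.py
```

```text
t21.20 ang -87.01 tz 0.043 j7 -1.46 F [ 3.1 -4.1 -2.3] T [-0.935 -0.235  0.043] [0.5364 0.0469 0.1246] 0.212 15.0
```

Request:
drive_tool(
  motion=[
    [[0,0,-0.12],[0,0,0],-1],
    [[0,0,0],[0,0,0],-1],
  ],
)

```text
time: 21.45
position: [0.5365, 0.0469, 0.126]
tool_rot: [3.14, 0.082, 0.001]
ft_force: [2.1, -5.4, -2.4]
grip_width: 0.211
grip_force: 15.0
```

Request:
drive_tool(
  motion=[
    [[0,0,-0.12],[0,0,0],-1],
    [[0,0,0],[0,0,0],-1],
  ],
)

```text
time: 21.7
position: [0.5365, 0.0468, 0.1272]
tool_rot: [3.14, 0.082, 0.001]
ft_force: [2.7, -5.3, -3.1]
grip_width: 0.208
grip_force: 15.0
```

Request:
drive_tool(
  motion=[
    [[0.02,0,-0.12],[0,0,0],-1],
    [[0,0,0],[0,0,0],-1],
  ],
)

```text
time: 21.95
position: [0.5366, 0.0469, 0.1284]
tool_rot: [3.14, 0.082, 0.0]
ft_force: [1.4, -4.8, -2.2]
grip_width: 0.215
grip_force: 15.0
```

Request:
drive_tool(
  motion=[
    [[0.02,0,-0.25],[0,0,0],-1],
    [[0,0,0],[0,0,0],-1],
  ],
)

```text
time: 22.2
position: [0.5368, 0.0469, 0.131]
tool_rot: [3.14, 0.082, 0.0]
ft_force: [0.6, -4.2, -0.6]
grip_width: 0.214
grip_force: 15.0
```

Request:
drive_tool(
  motion=[
    [[0.04,0,-0.5],[0,0,0],-1],
    [[0,0,0],[0,0,0],-1],
  ],
)

```text
time: 22.45
position: [0.5371, 0.0469, 0.1361]
tool_rot: [3.14, 0.082, 0.0]
ft_force: [1.1, -5.2, 0.8]
grip_width: 0.216
grip_force: 15.0
```

Request:
drive_tool(
  motion=[
    [[0.02,0,-0.35],[0,0,0],-1],
    [[0,0,0],[0,0,0],-1],
  ],
)

```text
time: 22.7
position: [0.5375, 0.0469, 0.1396]
tool_rot: [3.14, 0.082, 0.001]
ft_force: [1.3, -5.3, -0.6]
grip_width: 0.213
grip_force: 15.0
```

```bash
python3 t.py;python3 - <<'E'
from bench import ctrl; import cv2
a=ctrl.get_image("scene")[165:345,255:455]; cv2.imwrite("pics/s3.png",cv2.resize(a,None,fx=3,fy=3)[:,:,::-1])
E
```

```text
t22.70 ang -87.00 tz -0.006 j7 -1.47 F [ 1.3 -5.3 -0.6] T [-1.182 -0.156 -0.006] [0.5375 0.0469 0.1396] 0.213 15.0
```

View pics/s3.png

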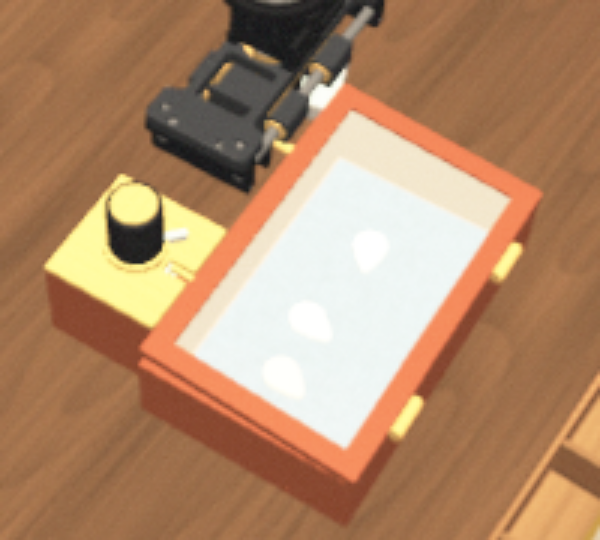

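The picture shows the lid unlocked and rising: a gap shows along its front edge near (150,360) to (350,480). I'll follow the arc.

Request:
drive_tool(
  motion=[
    [[0.12,0,-0.79],[0,0,0],-1],
    [[0.12,0,-0.78],[0,0,0],-1],
    [[0.19,0,-0.77],[0,0,0],-1],
    [[0.19,0,-0.77],[0,0,0],-1],
    [[0.25,0,-0.75],[0,0,0],-1],
    [[0.26,0,-0.75],[0,0,0],-1],
    [[0.32,0,-0.73],[0,0,0],-1],
    [[0.32,0,-0.72],[0,0,0],-1],
  ],
)

```text
time: 23.75
position: [0.5543, 0.0478, 0.1995]
tool_rot: [3.139, 0.082, -0.003]
ft_force: [1.4, -5.1, -5.0]
grip_width: 0.213
grip_force: 15.0
```

Request:
drive_tool(
  motion=[
    [[0.38,0,-0.7],[0,0,0],-1],
    [[0.38,0,-0.69],[0,0,0],-1],
    [[0.44,0,-0.66],[0,0,0],-1],
    [[0.44,0,-0.66],[0,0,0],-1],
    [[0.49,0,-0.62],[0,0,0],-1],
    [[0.5,0,-0.62],[0,0,0],-1],
    [[0.55,0,-0.58],[0,0,0],-1],
    [[0.55,0,-0.57],[0,0,0],-1],
  ],
)

```text
time: 24.75
position: [0.5909, 0.0498, 0.2504]
tool_rot: [3.14, 0.082, -0.007]
ft_force: [-1.7, -4.3, -3.2]
grip_width: 0.215
grip_force: 15.0
```

Request:
drive_tool(
  motion=[
    [[0.59,0,-0.53],[0,0,0],-1],
    [[0.6,0,-0.52],[0,0,0],-1],
    [[0.64,0,-0.47],[0,0,0],-1],
    [[0.64,0,-0.47],[0,0,0],-1],
    [[0.68,0,-0.41],[0,0,0],-1],
    [[0.68,0,-0.41],[0,0,0],-1],
    [[0.71,0,-0.35],[0,0,0],-1],
    [[0.71,0,-0.35],[0,0,0],-1],
  ],
)

```text
time: 25.75
position: [0.6435, 0.0525, 0.2862]
tool_rot: [3.14, 0.082, -0.006]
ft_force: [-3.1, -5.1, 0.5]
grip_width: 0.213
grip_force: 15.0
```

Request:
drive_tool(
  motion=[
    [[0.74,0,-0.29],[0,0,0],-1],
    [[0.74,0,-0.29],[0,0,0],-1],
    [[0.76,0,-0.22],[0,0,0],-1],
    [[0.76,0,-0.22],[0,0,0],-1],
    [[0,0,0],[0,0,0],-1],
  ],
)

```text
time: 26.38
position: [0.6746, 0.0542, 0.297]
tool_rot: [3.14, 0.082, -0.001]
ft_force: [-2.2, -4.8, 2.9]
grip_width: 0.215
grip_force: 15.0
```

```bash
python3 t.py;python3 - <<'E'
from bench import ctrl; import cv2
a=ctrl.get_image("scene")[105:345,235:475]; cv2.imwrite("pics/s4.png",cv2.resize(a,None,fx=2.5,fy=2.5)[:,:,::-1])
E
```

```text
t26.38 ang -87.01 tz 0.015 j7 -1.43 F [-2.2 -4.8  2.9] T [-1.114  0.506  0.015] [0.6746 0.0542 0.297 ] 0.215 15.0
```

View pics/s4.png

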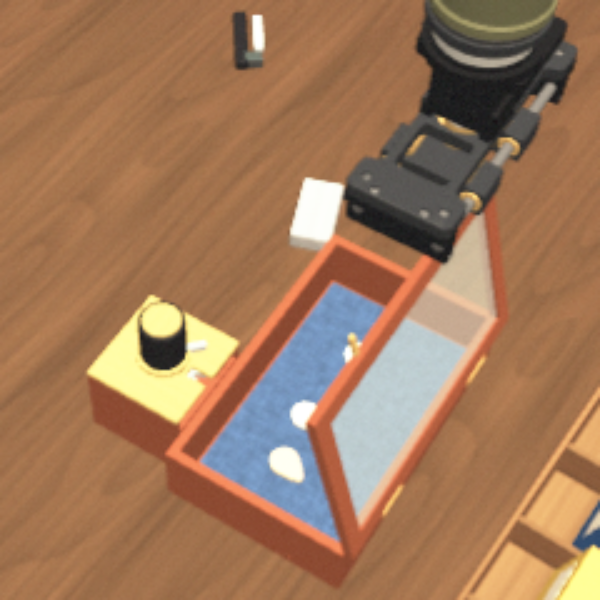

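The lid stands at about 75°, and the picks and loose parts haven't moved. Releasing and withdrawing straight up.

Request:
drive_tool(
  motion=[
    [[0,0,0],[0,0,0],0.2],
    [[0,0,0],[0,0,0],0.2],
    [[0,0,0],[0,0,0],0.2],
    [[0,0,0],[0,0,0],0.2],
    [[0,0,-1],[0,0,0],0.2],
    [[0,0,-3],[0,0,0],0.2],
    [[0,0,-4],[0,0,0],0.2],
    [[-3,0,-3],[0,0,0],0.2],
    [[-6,0,0],[0,0,0],0.2],
    [[-6,0,0],[0,0,0],0.2],
    [[0,0,0],[0,0,0],0.2],
    [[0,0,0],[0,0,0],0.2],
  ],
)

```text
time: 27.92
position: [0.5252, 0.0472, 0.4075]
tool_rot: [-3.138, -0.084, -0.004]
ft_force: [0.9, 0.6, -1.1]
grip_width: 0.603
grip_force: 0.0
```

```bash
python3 t.py;python3 - <<'E'
from bench import ctrl; import cv2
a=ctrl.get_image("scene")[105:345,235:475]; cv2.imwrite("pics/s5.png",cv2.resize(a,None,fx=2.5,fy=2.5)[:,:,::-1])
E
```

```text
t27.93 ang -86.95 tz 0.054 j7 -1.64 F [ 0.9  0.6 -1.1] T [-0.079  0.148  0.054] [0.5252 0.0472 0.4075] 0.603 0.0
```

View pics/s5.png

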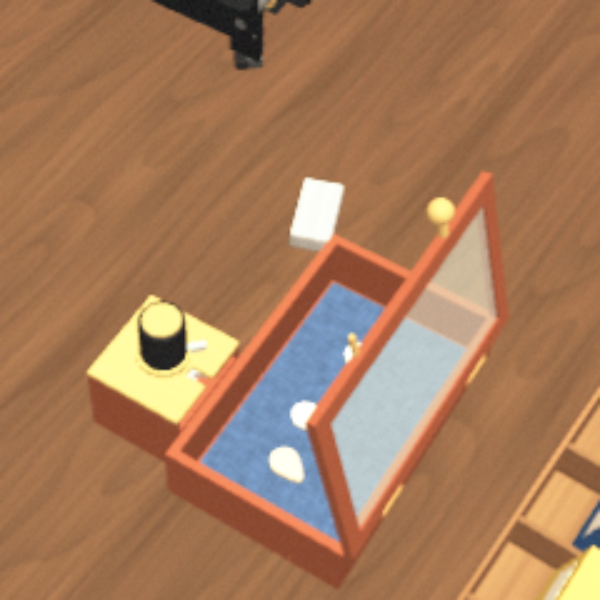

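The lid stands open with the ball at (441,211), and the arm is clear. Handing in.

```bash
python3 -c "
from bench import ctrl
print(ctrl.close_job())"
```

```text
the job is handed in; nothing more can be done
None
```

The job is handed in: I turned the dial lightly to its stop (about 0.33 N m) and back four clicks clockwise, then lifted the glass lid to about 75°, where it stayed open with the arm clear and the picks and pickup cover unmoved.

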